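# Unlock the knife rack and swing its locking bar aside

### The arm

A 6-joint arm with a two-finger parallel gripper is mounted at the origin on a cart in front of the work surface, level with it; the furniture and walls round the work are solid. World frame = base frame: x ahead of the robot, y to its left, z up, the work surface at z = 0. Lengths are in m, angles in rad, forces in N, time in s.
With the tool pointing down it reaches from about 0.425 to 0.925 m from the base axis. Payload 12.5 kg.
Tool frame: the origin (TCP) lies between the finger pads; the fingertips stand 19 mm ahead of it and the grasp point (between the pads) is the TCP (manip.nose_length is the distance from the TCP to the fingertips, in m); z points along the fingers, x is the direction in which the jaws open and shut, and the axes are right-handed (so a half turn about z gives the same grasp; the last joint's range is limited). The gripper opens to 85 mm and grips with 20 to 120 N. Pads are 22 mm wide; open, the fingers measure 114 mm over their backs; the gripper's body (76 mm by 85 mm) begins 54 mm behind the grasp point. The pads swing forward as they close: fully open they stand 13 mm farther back than shut.
Start: joints at [-1.264, 0.491, 1.559, -0, 1.092, -0.106], TCP at [0.251, -0.573, 0.25] pointing down, gripper open.
Joint ranges: [-3.1, 3.1], [-0.84, 2.19], [0.05, 2.79], [-1.13, 4.28], [0.06, 2.93], [-2.69, 2.69]. Speed limits (rad/s): [2.22, 2.22, 2.79, 3.14, 3.14, 3.14].

### API

Orientations are given as a unit quaternion [x, y, z, w].
In Python, from station import get_state, viewer, job, manip gives the robot as it stands. The module is installed in compiled form; this text tells all that it offers.
- The arm moves only by the shell command python3 -m creep 'ROWS'. ROWS is JSON, a list of rows, each a list of 7 numbers: the opening, from 0 (shut) to 1 (fully open), then the shift along the tool's x, y, z in m, then the turn, a rotation vector about the tool's x, y, z in rad. In form: [[hand, dx, dy, dz, ax, ay, az], ...]. A call has exactly 5 rows; each row shifts and turns the commanded pose from where the row before left it, along the tool's axes as they then stand; what a row does not reach is not made up. A row lasts 1/12 s, in which the tool goes at most 41.7 mm and 7.16 degrees, less where a joint would pass 70% of its speed; a pose out of reach is approached as far as the arm can. A call is refused whole if a number of a shift passes 0.0417 or a number of a turn 0.125, either way. A call with a gripper value outside its range is refused whole. The fingers move at their own pace and stop on an object; the grip force is fixed at half the most. Time passes only in rows, so rows that do not move let the fingers close, or fill a call up. It gives the time, the measured TCP pose, the force and the opening at its end, in the units of the state.
- get_state(): the state, without advancing time (a new reading comes with each control period).
- viewer.read_camera(name): name is "scene" or "side" or "wrist"; returns a dict with "img" (400x640x3 uint8, red, green, blue), "vfov" (degrees; the focal length in pixels is half the picture's height over the tangent of half this angle, whatever the lens; pixels are square), "cx", "cy" (the principal point, pixels), "xyz" and "rotation" of the camera in the world; the wrist camera has in their place "T_tool_cam" (4x4, takes a point from camera to tool coordinates, whose origin is the TCP and whose axes are the tool frame's). Camera axes: x right, y down, z forward; pixel columns grow to the right and rows downward; lengths in m; the calibration is good to about 2 mm. A picture is of the moment at which its call begins: read the wrist's pose just before it. There is no depth.
- job.finish_job(): hands the job in, once; it reports no verdict.
The state is a dict: "t": time; "qpos": joint angles; "qd": joint speeds; "tau": joint torques, N m; "position": TCP position; "tool_rot": TCP orientation; "contact_force": force on the tool from outside, world axes, zero at the start; "wrist_torque": the same for the moment, N m; "gripper_width": finger opening in m.
Only numpy, scipy, OpenCV 4.12 (cv2) and the standard library are available. Lean on these libraries where they do the work, as an engineer would, in place of code of your own. Each camera call takes 0.05 s, during which the arm holds its last target. There are 200 camera calls.

### The job

The knives in the lockable rack are needed. Take the red key out of its stand, push it fully home in the rack's lock, turn it clockwise as far as it goes to draw the bolt, and leave it there, turned. Then swing the freed locking bar a quarter turn about its pivot, away from the front of the rack (its yellow knob is there to push on), so that it no longer lies over any knife; leave the knives lying where they are and do not disturb the pod tin or the coffee cup.

Things in the scene. Friction and masses are not known exactly. Their poses are not given: they have to be found in the camera images.
- key: red key, 88 mm, upright in its stand. Origin: centre of its foot, z up. Bow 38 (key x) x 14 (key y) x 36 mm with flat faces, 52 to 88 mm above the origin; 7 mm shank, 8.6 mm collar under the bow; at the foot two wings, together 28 mm (key x) x 6 mm (key y), 10 mm high, foot rounded. Same after a half turn. The bow rests on the stand's top, the rest hangs in its slot; lifts straight out, 53 mm.
- key_stand: dark wooden key stand, fixed; column 62 x 44 mm (x, y), 66 mm high, on a foot 90 x 70 mm; the key hangs in a slot in its top along its x, key axes parallel to the stand's. Origin: centre of the underside. It stands in one of two places to the right of the rack, the pod tin in the other.
- knife_rack: lockable bamboo knife rack, fixed; origin on the worktop, x away from its front (which faces the robot), y to its left; x -125 to 125 mm, y -115 to 85. Slotted block (x 0 to 125, y -55 to 55, 44 mm high) for the blades, handles in front of it. At (-60, -82) the dark steel lock housing, 50 x 54 mm, 70 mm high; at (-60, 66) the bar's vertical pivot.
- keyhole (a point): centre of the keyhole in the lock housing's top, 70 mm above the worktop; the rack's axes. Vertical slot 30.6 mm (rack y) x 8.6 mm (rack x), lip rounded 4 mm; the key's x must lie along rack y. Fully home the key's foot is 36 mm deep on the barrel's floor, its bow 16 mm above the housing. It can turn only in the last 6 mm, wings past the 20 mm deep fixed slot; once turned it is held in.
- lock_barrel (a joint): turn of the barrel in the lock, about the vertical through the keyhole: 0 locked, grows as the key turns clockwise seen from above, stop at 1.4 rad; friction 0.06 N m, no spring. The key has 0.1 rad of play, so it must itself turn about 1.5 rad. It draws the hidden bolt out of the bar's end (10 mm per rad); the bar is free from 1.0 rad.
- bar (a joint): swing of the locking bar (steel, 20 mm wide, 8 mm thick, 46 to 54 mm above the worktop, reaching 118 mm from its vertical pivot): 0 locked, along rack -y over the handles, its end at the lock; grows as the end swings away from the rack's front (to rack +x, anticlockwise from above); 1.57 points to rack +x; stop at 1.75 rad; friction 0.06 N m, stays where left.
- bar_knob (a point): centre of the top of the yellow knob on the locking bar, 90 mm from the pivot; upright cylinder of 14 mm diameter, from 54 to 82 mm above the worktop
- knife1: left knife, black handle 105 x 16 x 22 mm with its top 42 mm above the worktop, blade in the slotted block. Origin: underside of the handle at its blade end, x along the blade; at (-5, 28, 20) mm in the rack's frame
- knife2: middle knife, likewise, at (-5, 0, 20) mm in the rack's frame
- knife3: right knife, likewise, at (-5, -28, 20) mm in the rack's frame
- pod_tin: low black tin with a silver lid, 70 mm in diameter, 82 mm high; origin: centre of the underside
- espresso_cup: small white cup, 64 x 91 x 50 mm with its handle; origin: centre of the underside
There are look-alikes about, which are no part of the job. What is shaped like the key but purple is not meant.

How it is judged:
On the way, in this order (a step that is already met when the one before it is completed fails the run):
1. the key is pushed fully home in the lock, not yet turned to unlock (z of key in the frame of keyhole below -0.031 m and horizontal distance between key and keyhole below 0.005 m and angle between key's own z axis and vertical below 0.12 rad and value of joint lock_barrel below 1 rad), for 0.1 s.
2. the key, fully home, is turned clockwise to the stop and has drawn the bolt (value of joint lock_barrel above 1.2 rad and z of key in the frame of keyhole below -0.028 m and value of joint bar below 0.5 rad), for 0.2 s.
At the end, for the whole second after the job is handed in: The locking bar stands still, swung at least 1.4 rad from its locked place; the lock barrel is still turned (over 1.15 rad) and the key is still in the lock (foot at least 26 mm below the housing's top, within 8 mm of the keyhole's centre), at rest and let go (value of joint bar above 1.4 rad and value of joint lock_barrel above 1.15 rad and z of key in the frame of keyhole below -0.026 m and horizontal distance between key and keyhole below 0.008 m and velocity of joint bar between -0.05 and 0.05 rad/s and linear speed of key below 0.02 m/s); the robot touches nothing.
It fails at once if a knife is moved more than 15 mm (distance of any of knife1, knife2, knife3 from where it was at the start of the episode above 0.015 m).
It fails at once if the pod tin or the coffee cup is disturbed (moved more than 20 mm) (distance of any of pod_tin, espresso_cup from where it was at the start of the episode above 0.02 m).
It also fails if it takes over 58 s, if anything falls off the work surface, if the arm or the gripper's body presses on something with over 40 N, if the wrist force passes 120 N, or if a joint passes its speed limit or range.

## Working session

There is one attempt and no reset: what is moved stays moved. The work goes in short steps, Python scripts to look and compute and a shell command to move; the robot and the scene stay as the last step left them, time stands still between calls to the robot, and variables do not carry over. Pictures are saved under pics/ and viewed, about 8 in all and at most 12, crops included, and the job is handed in when it is done.

```bash
mkdir -p pics
cat > h.py <<'E'
import numpy as np, cv2
from station import get_state, viewer, job, manip
from scipy.spatial.transform import Rotation as R
def cam(n):
    s=get_state(); c=viewer.read_camera(n)
    if n=="wrist":
        T=np.eye(4);T[:3,:3]=R.from_quat(s["tool_rot"]).as_matrix();T[:3,3]=s["position"]
        T=T@np.array(c["T_tool_cam"]); c["P"]=T[:3,3];c["R"]=T[:3,:3]
    else:
        c["P"]=np.array(c["xyz"]); r=np.array(c["rotation"]); c["R"]=r if r.shape==(3,3) else R.from_quat(r).as_matrix()
    c["f"]=200/np.tan(np.radians(c["vfov"])/2)
    return c
def ray(c,u,v):
    d=c["R"]@np.array([(u-c["cx"])/c["f"],(v-c["cy"])/c["f"],1]); return c["P"],d
def onz(c,u,v,z):
    p,d=ray(c,u,v); return p+d*(z-p[2])/d[2]
def proj(c,X):
    q=c["R"].T@(np.array(X)-c["P"]); return q[:2]/q[2]*c["f"]+[c["cx"],c["cy"]]
def tri(*rs):
    A=0;b=0
    for p,d in rs:
        d=d/np.linalg.norm(d);M=np.eye(3)-np.outer(d,d);A=A+M;b=b+M@p
    return np.linalg.solve(A,b)
def save(n,img): cv2.imwrite("pics/"+n,cv2.cvtColor(img,cv2.COLOR_RGB2BGR))
E
python3 - <<'E'
from h import *
s=get_state();print(s["t"],s["position"],s["tool_rot"],s["contact_force"],s["gripper_width"],manip.nose_length)
ims=[]
for n in("scene","side","wrist"):
    c=cam(n);print(n,c["P"].round(3),c["R"].round(3).tolist(),c["vfov"],c["cx"],c["cy"],[k for k in c]);save(n+"0.png",c["img"])
    np.save("pics/"+n+"0.npy",c,allow_pickle=True)
E
```

```text
0.0 [ 0.2506757  -0.5722947   0.24973822] [ 8.36998251e-01 -5.47205275e-01 -4.37746470e-04 -3.50671666e-04] [ 0.14473237 -0.68037072  0.57370004] 0.08529236698208496 0.019
scene [ 0.034 -0.489  0.498] [[0.723, -0.356, 0.592], [-0.691, -0.346, 0.635], [-0.021, -0.868, -0.496]] 53.38812177855991 327.11918092443716 208.9236816533319 ['img', 'vfov', 'cx', 'cy', 'xyz', 'rotation', 'P', 'R', 'f']
side [0.112 0.547 0.943] [[-0.74, -0.525, 0.42], [-0.673, 0.573, -0.469], [0.005, -0.629, -0.777]] 42.544922722732025 322.65144084461565 202.61622668285773 ['img', 'vfov', 'cx', 'cy', 'xyz', 'rotation', 'P', 'R', 'f']
wrist [ 0.328 -0.538  0.374] [[0.401, -0.866, -0.299], [-0.916, -0.38, -0.13], [-0.001, 0.326, -0.945]] 58.789552618417794 317.27818935608605 202.0946730515042 ['img', 'vfov', 'cx', 'cy', 'T_tool_cam', 'P', 'R', 'f']
```

View pics/scene0.png

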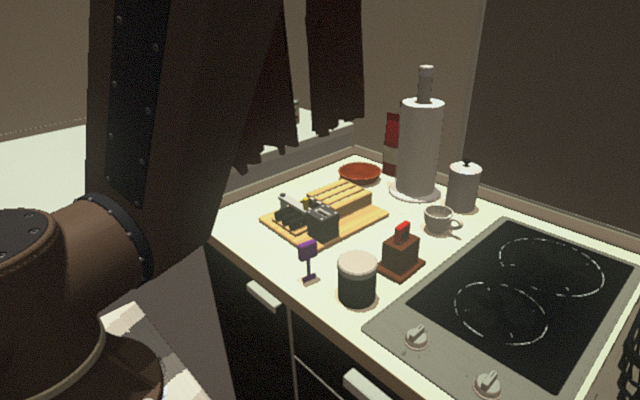

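View pics/side0.png

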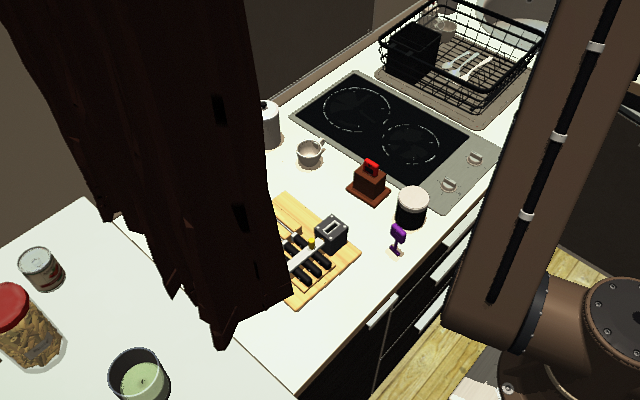

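Scene view: the red key's bow is at (403,231) on its dark stand at (403,255), the tin at (357,278), the cup at (440,218), and the rack at (325,212). Possible mix-ups: the purple key at (308,245), the red bowl at (360,173) and the red packet at (392,130). In the side view the red key is at (370,166), the lock top with its keyhole at (331,226), and the purple key at (397,235). I choose the red one on the stand and check it in a close crop.

Run:
```python
from h import *
a=cv2.imread("pics/scene0.png")[165:290,255:455];b=cv2.imread("pics/side0.png")[145:315,260:440]
a=cv2.resize(a,None,fx=3,fy=3,interpolation=cv2.INTER_CUBIC);b=cv2.resize(b,None,fx=3.2,fy=3.2,interpolation=cv2.INTER_CUBIC)
b=b[:544,:576]
cv2.imwrite("pics/c1.png",a);cv2.imwrite("pics/c2.png",b);print(a.shape,b.shape)
for n in("scene","side"):
    c=np.load(f"pics/{n}0.npy",allow_pickle=True).item()
    h=cv2.cvtColor(c["img"],cv2.COLOR_RGB2HSV)
    for nm,lo,hi in(("red",(0,160,90),(6,255,255)),("red2",(172,160,90),(180,255,255)),("yel",(22,150,90),(32,255,255))):
        k,l,st,ce=cv2.connectedComponentsWithStats(cv2.inRange(h,lo,hi))
        print(n,nm,[(st[i].tolist(),ce[i].round(1).tolist()) for i in range(1,k) if st[i,4]>8])
```

```text
(375, 600, 3) (544, 576, 3)
scene red [([387, 121, 11, 16, 111], [392.5, 127.1]), ([396, 221, 13, 9, 58], [402.1, 225.3])]
scene red2 []
scene yel [([303, 197, 6, 4, 18], [305.4, 198.8])]
side red [([364, 158, 15, 10, 71], [371.1, 162.6]), ([0, 283, 26, 45, 681], [9.9, 302.6])]
side red2 []
side yel [([308, 238, 7, 6, 36], [311.2, 240.4]), ([451, 348, 17, 24, 47], [459.8, 359.1]), ([472, 356, 7, 9, 9], [474.9, 360.0])]
```

View pics/c2.png

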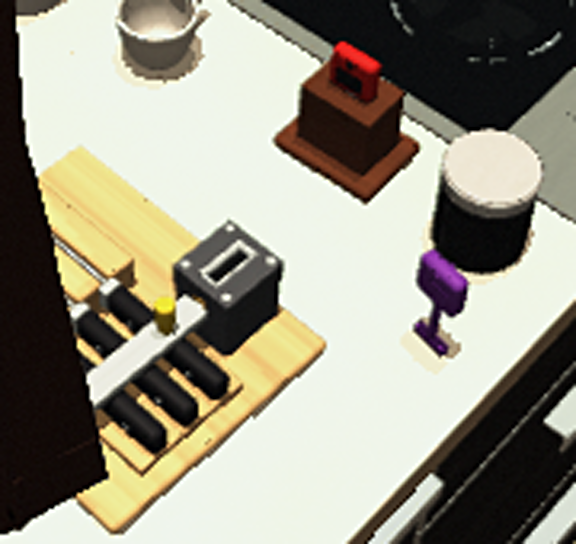

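View pics/c1.png

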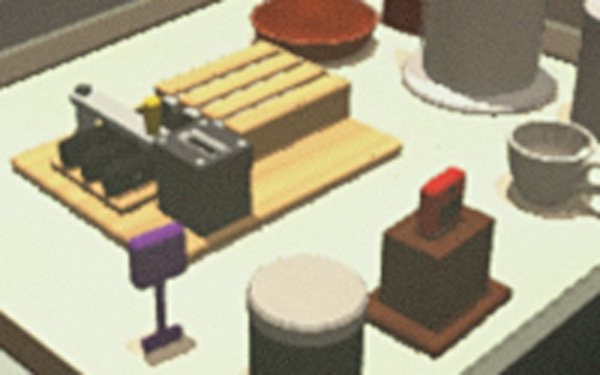

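The crops confirm the choice: the red key has a flat bow with its long side along the stand slot, and the keyhole sits on the housing top at side px about (331,227). Now rough positions.

Run:
```python
from h import *
A=np.load("pics/scene0.npy",allow_pickle=True).item();B=np.load("pics/side0.npy",allow_pickle=True).item()
b=lambda x,y:(x/3.2+260-.3,y/3.2+145-.3)
a=lambda x,y:(x/3+255-.3,y/3+165-.3)
print("key top-ish",tri(ray(A,*a(443,188)),ray(B,*b(357,66))).round(4))
print("keyhole tri",tri(ray(A,*a(203,143)),ray(B,*b(228,264))).round(4), "z70",onz(B,*b(228,264),.07).round(4),onz(A,*a(203,143),.07).round(4))
print("housing",[onz(B,*b(*p),.07)[:2].round(4).tolist() for p in((230,221),(283,263),(229,305),(175,263))])
print("slot ends",[onz(B,*b(*p),.07)[:2].round(4).tolist() for p in((206,279),(250,250))])
print("standtop",[onz(B,*b(*p),.066)[:2].round(4).tolist() for p in((303,88),(404,97),(369,138))])
print("key bow top ends",[onz(B,*b(*p),.088)[:2].round(4).tolist() for p in((340,44),(379,66))],[onz(A,*a(*p),.088)[:2].round(4).tolist() for p in((425,182),(460,168))])
print("knob",tri(ray(A,305.4,198),ray(B,311.2,239)).round(4))
print("tin",onz(B,*b(491,168),.082).round(3),"purple",onz(B,*b(440,262),.088).round(3),onz(B,*b(430,338),0).round(3),"cup",onz(B,*b(158,25),.05).round(3))
s=get_state();print(R.from_quat(s["tool_rot"]).as_matrix().round(3))
W=np.load("pics/wrist0.npy",allow_pickle=True).item();print(np.round(W["T_tool_cam"],3))
```

```text
key top-ish [ 0.5663 -0.1223  0.0922]
keyhole tri [0.5281 0.0573 0.0689] z70 [0.5263 0.0586 0.07  ] [0.5284 0.0563 0.07  ]
housing [[0.5491, 0.031], [0.5001, 0.0335], [0.504, 0.0826], [0.5526, 0.0815]]
slot ends [[0.5288, 0.0773], [0.5232, 0.0402]]
standtop [[0.5929, -0.0976], [0.5338, -0.14], [0.5281, -0.0926]]
key bow top ends [[0.5888, -0.1323], [0.5546, -0.1343]] [[0.5732, -0.1054], [0.6028, -0.111]]
knob [0.5311 0.1144 0.0819]
tin [ 0.442 -0.116  0.082] purple [ 0.418 -0.025  0.088] [ 0.415 -0.027  0.   ] cup [ 0.724 -0.084  0.05 ]
[[ 0.401 -0.916 -0.   ]
 [-0.916 -0.401  0.001]
 [-0.001 -0.    -1.   ]]
[[ 1.     0.    -0.    -0.   ]
 [-0.     0.945  0.326 -0.084]
 [ 0.    -0.326  0.945 -0.124]
 [ 0.     0.     0.     1.   ]]
```

```bash
r='[1,-0.0189,-0.0315,0,0,0,0]'; 
python3 -m creep '[[1,-0.0189,-0.0315,0,0,0,0],[1,-0.0189,-0.0315,0,0,0,0],[1,-0.0189,-0.0315,0,0,0,0],[1,-0.0189,-0.0315,0,0,0,0],[1,-0.0189,-0.0315,0,0,0,0]]'
python3 -m creep '[[1,-0.0189,-0.0315,0,0,0,0],[1,-0.0189,-0.0315,0,0,0,0],[1,-0.0189,-0.0315,0,0,0,0],[1,-0.0189,-0.0315,0,0,0,0],[1,-0.0189,-0.0315,0,0,0,0]]'
python3 -m creep '[[1,-0.0189,-0.0315,0,0,0,0],[1,-0.0189,-0.0315,0,0,0,0],[1,-0.0189,-0.0315,0,0,0,0],[1,-0.0189,-0.0315,0,0,0,0],[1,-0.0189,-0.0315,0,0,0,0]]'
python3 -m creep '[[1,0,0,0,0,0,0.08],[1,0,0,0,0,0,0.08],[1,0,0,0,0,0,0.08],[1,0,0,0,0,0,0.08],[1,0,0,0,0,0,0.09]]'
```

```text
t: 0.57
position: [0.3577, -0.4212, 0.2502]
tool_rot: [0.837, -0.547, -0.0, -0.0]
contact_force: [1.1, 0.3, -0.1]
gripper_width: 0.0852
t: 0.98
position: [0.4642, -0.2714, 0.2503]
tool_rot: [0.837, -0.547, -0.0, 0.0]
contact_force: [0.9, -1.5, -0.1]
gripper_width: 0.0853
t: 1.4
position: [0.5706, -0.1215, 0.2502]
tool_rot: [0.837, -0.547, -0.0, 0.0]
contact_force: [-0.3, -0.7, 0.1]
gripper_width: 0.0854
t: 1.82
position: [0.5698, -0.1231, 0.25]
tool_rot: [-0.707, 0.707, 0.0, -0.0]
contact_force: [-0.2, 1.3, -0.4]
gripper_width: 0.0856
```

Run:
```python
from h import *
c=cam("wrist");np.save("pics/w1.npy",c,allow_pickle=True);save("w1.png",c["img"])
h=cv2.cvtColor(c["img"],cv2.COLOR_RGB2HSV)
m=cv2.inRange(h,(0,140,50),(7,255,255))|cv2.inRange(h,(172,140,50),(180,255,255))
k,l,st,ce=cv2.connectedComponentsWithStats(m)
for i in range(1,k):
    if st[i,4]>80:
        ct=cv2.findContours((l==i).astype(np.uint8),0,1)[0][0];r=cv2.minAreaRect(ct);bx=cv2.boxPoints(r)
        print(st[i],ce[i].round(1),r,[onz(c,*p,.102)[:2].round(4).tolist() for p in bx])
print("exp",proj(c,[.566,-.122,.102]))
```

```text
[309 163  19  52 876] [318.3 188.8] ((318.0, 188.5), (51.0, 18.0), 90.0) [[0.5925, -0.1162], [0.5925, -0.1303], [0.5499, -0.1306], [0.5499, -0.1158]]
exp [316.47789871 195.29240423]
```

View pics/w1.png

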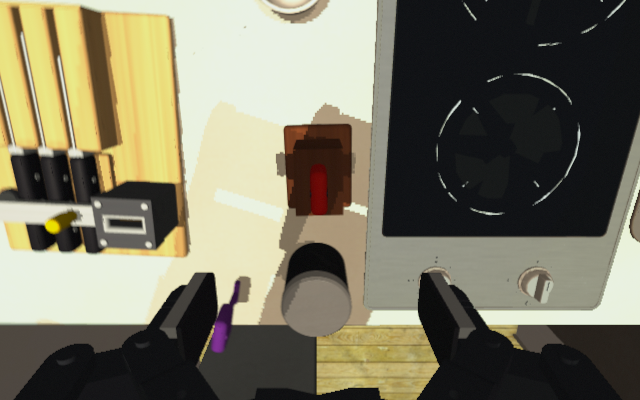

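The wrist view shows the key's bow at (318,189), standing along image columns with yaw near 0. The lock housing is at (125,224) and the tin at (317,300). The key is at about (0.568, -0.123), so I descend and grip.

```bash
python3 -m creep '[[1,0,0.002,0.03,0,0,0],[1,0,0,0.035,0,0,0],[1,0,0,0.035,0,0,0],[1,0,0,0.03,0,0,0],[1,0,0,0.02,0,0,0]]'
python3 -m creep '[[1,0,0,0.01,0,0,0],[0,0,0,0,0,0,0],[0,0,0,0,0,0,0],[0,0,0,0,0,0,0],[0,0,0,0,0,0,0]]'
python3 -m creep '[[0,0,0,0,0,0,0],[0,0,0,0,0,0,0],[0,0,0,0,0,0,0],[0,0,0,0,0,0,0],[0,0,0,0,0,0,0]]'
```

```text
t: 2.28
position: [0.5668, -0.123, 0.0974]
tool_rot: [0.709, -0.705, -0.001, 0.001]
contact_force: [0.7, 0.3, -1.0]
gripper_width: 0.0854
t: 2.7
position: [0.5684, -0.1235, 0.0918]
tool_rot: [0.708, -0.706, 0.001, -0.001]
contact_force: [-0.2, -0.3, 0.7]
gripper_width: 0.0385
t: 3.12
position: [0.5682, -0.1234, 0.0913]
tool_rot: [0.708, -0.706, 0.001, -0.0]
contact_force: [-1.3, 0.1, 6.8]
gripper_width: 0.0131
```

```bash
python3 -m creep '[[0,0,0,0,0,0,0],[0,0,0,-0.002,0,0,0],[0,0,0,-0.008,0,0,0],[0,0,0,-0.015,0,0,0],[0,0,0,-0.015,0,0,0]]'
python3 -m creep '[[0,0,0,-0.02,0,0,0],[0,0,0,-0.02,0,0,0],[0,0,0,-0.02,0,0,0],[0,0,0,-0.02,0,0,0],[0,0,0,-0.02,0,0,0]]'
python3 - <<'E'
from h import *
for n in("wrist","scene","side"):
    c=cam(n);np.save(f"pics/{n}2.npy",c,allow_pickle=True);save(n+"2.png",c["img"])
    if n=="wrist": print(proj(c,get_state()["position"]))
a=cv2.imread("pics/wrist2.png");b=cv2.imread("pics/scene2.png")[100:300,280:480];d=cv2.imread("pics/side2.png")[40:240,280:480]
o=np.vstack([np.hstack([cv2.resize(b,(400,400),interpolation=2),cv2.resize(d,(400,400),interpolation=2)])]);cv2.imwrite("pics/m2.png",o)
E
```

```text
t: 3.53
position: [0.5676, -0.1232, 0.131]
tool_rot: [0.708, -0.706, -0.0, 0.0]
contact_force: [-0.2, -0.0, -0.7]
gripper_width: 0.013
t: 3.95
position: [0.5676, -0.1232, 0.232]
tool_rot: [0.708, -0.706, 0.0, -0.0]
contact_force: [-0.5, -0.5, -0.9]
gripper_width: 0.0131
[319.09451316 301.40637968]
```

View pics/m2.png

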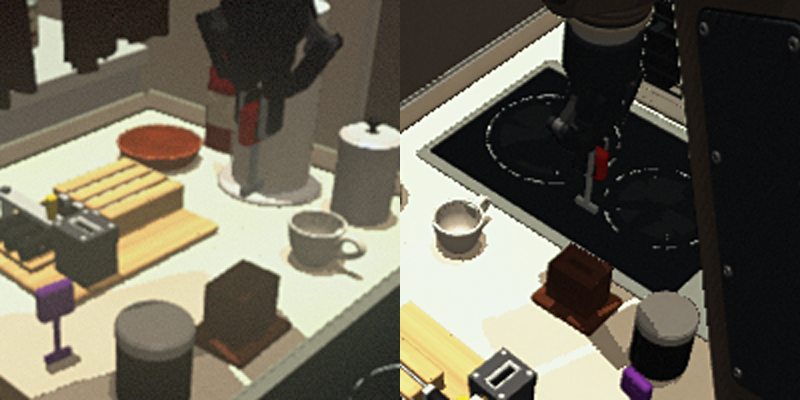

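The key is out of the stand, held upright in the jaws with its foot visible below. Next I go to a hover above the keyhole and turn the key across.

```bash
python3 -m creep '[[0,-0.0362,0.0081,0,0,0,0],[0,-0.0362,0.0081,0,0,0,0],[0,-0.0362,0.0081,0,0,0,0],[0,-0.0362,0.0081,0,0,0,0],[0,-0.0362,0.0081,0,0,0,0]]'
python3 -m creep '[[0,0,0,0.006,0,0,-0.12],[0,0,0,0.006,0,0,-0.12],[0,0,0,0.006,0,0,-0.12],[0,0,0,0.006,0,0,-0.12],[0,0,0,0.006,0,0,-0.12]]'
python3 -m creep '[[0,0,0,0,0,0,-0.12],[0,0,0,0,0,0,-0.12],[0,0,0,0,0,0,-0.12],[0,0,0,0,0,0,-0.12],[0,0,0,0,0,0,-0.12]]'
python3 -m creep '[[0,0,0,0,0,0,-0.12],[0,0,0,0,0,0,-0.12],[0,0,0,0,0,0,-0.12],[0,0,0,0,0,0,0],[0,0,0,0,0,0,0]]'
python3 - <<'E'
from h import *
for n in("wrist","scene","side"):
    c=cam(n);np.save(f"pics/{n}3.npy",c,allow_pickle=True);save(n+"3.png",c["img"])
    if n=="wrist": print(c["P"],get_state()["qpos"])
E
```

```text
t: 4.52
position: [0.5257, 0.0591, 0.2294]
tool_rot: [0.708, -0.706, -0.001, 0.001]
contact_force: [1.6, 0.0, -0.7]
gripper_width: 0.0135
t: 4.93
position: [0.5263, 0.0578, 0.1991]
tool_rot: [0.887, -0.463, -0.001, 0.0]
contact_force: [0.1, -0.3, -0.5]
gripper_width: 0.0132
t: 5.35
position: [0.5263, 0.0576, 0.1993]
tool_rot: [0.984, -0.18, -0.001, 0.0]
contact_force: [0.2, -0.9, -0.7]
gripper_width: 0.0131
t: 5.77
position: [0.5265, 0.0576, 0.1997]
tool_rot: [1.0, -0.006, -0.001, 0.0]
contact_force: [0.1, -0.1, -0.2]
gripper_width: 0.0135
[0.52794719 0.14190889 0.32364399] [-1.57047287e-02  4.18336711e-01  1.84958504e+00 -1.22567004e-04
  8.74641517e-01 -3.36797603e-03]
```

View pics/wrist3.png

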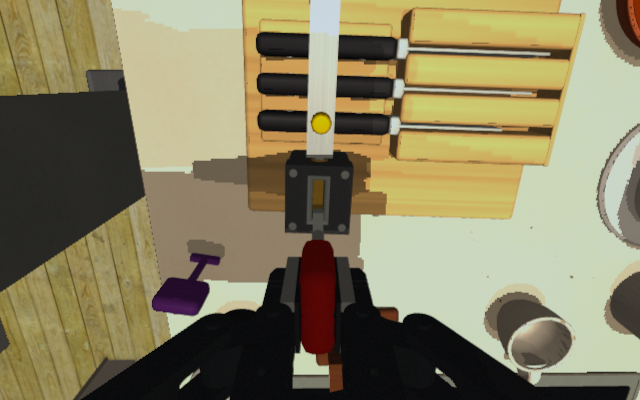

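The wrist view shows the keyhole's light frame at about (318,195), with the key's foot at (318,222) partly over its lower end. The housing screws are at (293,172), (346,172), (347,227) and (291,227), and the knob is at (321,124). I take a closer crop for alignment.

Run:
```python
from h import *
a=cv2.imread("pics/wrist3.png")[145:245,275:360];d=cv2.imread("pics/side3.png")[180:260,280:350]
a=cv2.resize(a,None,fx=6,fy=6,interpolation=2)
d=cv2.resize(d,None,fx=4,fy=4,interpolation=2)
o=np.zeros((600,790,3),np.uint8);o[:600,:510]=a;o[:320,510:790]=d;cv2.imwrite("pics/m3.png",o)
c=np.load("pics/wrist3.npy",allow_pickle=True).item()
h=cv2.cvtColor(c["img"],cv2.COLOR_RGB2HSV)
# knife handle axes: dark blobs -> use line fit on blades rows, printed on z~.03
for (x0,x1,y0,y1) in((415,545,44,60),(410,530,80,96),(405,500,118,134)):
    g=cv2.cvtColor(c["img"],cv2.COLOR_RGB2GRAY)[y0:y1,x0:x1]; 
    print(g[:, ::40].T.tolist())
```

```text
[[63, 56, 52, 133, 199, 195, 140, 51, 54, 86, 137, 167, 176, 184, 186, 186], [123, 80, 56, 54, 97, 167, 204, 177, 97, 54, 60, 117, 166, 174, 184, 192], [152, 134, 107, 70, 55, 51, 123, 188, 186, 133, 52, 55, 87, 139, 169, 178], [144, 117, 141, 121, 84, 55, 54, 83, 151, 190, 165, 101, 69, 98, 135, 163]]
[[176, 169, 155, 133, 96, 72, 71, 136, 198, 195, 144, 71, 71, 89, 137, 166], [186, 186, 183, 172, 159, 128, 77, 74, 90, 156, 204, 173, 95, 71, 68, 120], [184, 184, 183, 182, 175, 163, 141, 100, 70, 70, 125, 184, 186, 141, 69, 69]]
[[177, 173, 159, 136, 98, 62, 82, 159, 210, 170, 68, 62, 79, 125, 160, 172], [185, 185, 183, 175, 162, 127, 62, 60, 130, 193, 191, 139, 60, 67, 105, 149], [185, 184, 184, 183, 178, 165, 137, 88, 63, 86, 156, 197, 155, 63, 62, 66]]
```

View pics/m3.png

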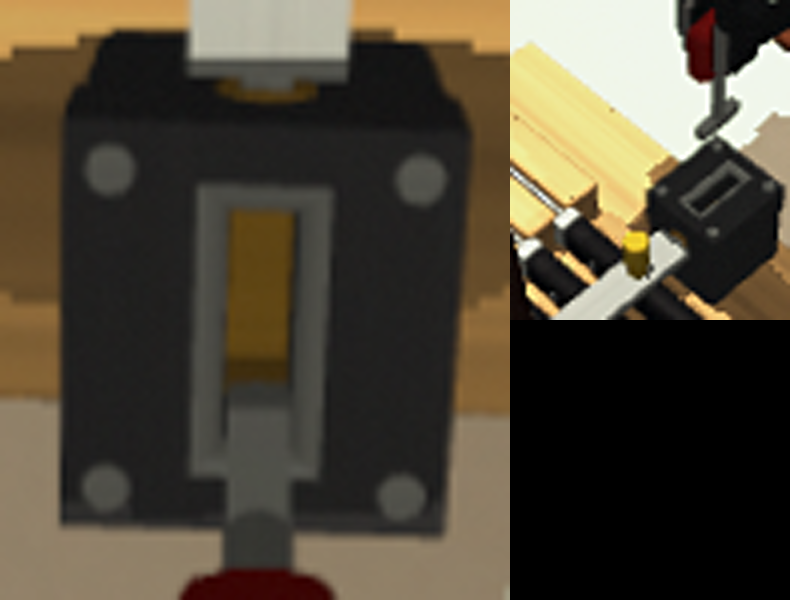

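Run:
```python
from h import *
c=np.load("pics/wrist3.npy",allow_pickle=True).item();S=np.load("pics/side3.npy",allow_pickle=True).item()
w=lambda x,y:(x/6+275-.4,y/6+145-.4)
s=lambda x,y:((x-510)/4+280-.4,y/4+180-.4)
P=lambda C,p,z:onz(C,*p,z)[:2]
sc=np.array([P(c,w(*p),.071) for p in((110,168),(420,180),(401,497),(106,487))])
print("screws",sc.round(4).tolist(),"ctr",sc.mean(0).round(4))
for i,j in((3,0),(2,1)): d=sc[j]-sc[i];print("yaw from y edge",np.degrees(np.arctan2(-d[0],d[1])).round(2))
for i,j in((0,1),(3,2)): d=sc[j]-sc[i];print("yaw x edge",np.degrees(np.arctan2(d[1],d[0])).round(2))
f=np.array([P(c,w(*p),.07) for p in((197,184),(333,187),(319,478),(190,472))]);print("frame",f.round(4).tolist(),f.mean(0).round(4))
for a,b in(((415,48.3),(535,53.3)),((410,88.4),(490,91.5)),((405,125.9),(485,128.8))):
    d=P(c,b,.035)-P(c,a,.035);print("blade yaw",np.degrees(np.arctan2(d[1],d[0])).round(2))
ss=np.array([P(S,s(*p),.071) for p in((717,145),(769,187),(712,232),(659,188))]);print("side screws",ss.round(4).tolist(),ss.mean(0).round(4))
for z in(.1227,.1327):print("wing +y end",z,[P(c,w(x,385),z).round(4).tolist() for x in(229,291)])
print("wing/shank col at",[P(c,w(x,500),.1327).round(4).tolist() for x in(223,293)])
print("side foot ends",[tuple(np.round(s(*p),1)) for p in((700,133),(735,103))],[P(S,s(*p),.1255).round(4).tolist() for p in((700,133),(735,103))])
print(proj(c,[.5265,.0576,.1997]))
```

```text
screws [[0.5089, 0.078], [0.5467, 0.0761], [0.5449, 0.0341], [0.507, 0.0359]] ctr [0.5269 0.056 ]
yaw from y edge -2.64
yaw from y edge -2.57
yaw x edge -2.92
yaw x edge -2.73
frame [[0.5195, 0.0756], [0.5361, 0.0751], [0.5344, 0.0365], [0.5178, 0.0375]] [0.5269 0.0562]
blade yaw -2.87
blade yaw -2.77
blade yaw -2.7
side screws [[0.5452, 0.0361], [0.5065, 0.0384], [0.5094, 0.0802], [0.5487, 0.078]] [0.5275 0.0582]
wing +y end 0.1227 [[0.524, 0.0686], [0.5302, 0.0685]]
wing +y end 0.1327 [[0.5242, 0.0722], [0.5301, 0.0722]]
wing/shank col at [[0.5234, 0.0603], [0.5302, 0.0602]]
side foot ends [(np.float64(327.1), np.float64(212.8)), (np.float64(335.8), np.float64(205.4))] [[0.5295, 0.0681], [0.5293, 0.0417]]
[316.69727528 298.83741913]
```

```bash
python3 -m creep '[[0,0,0,0.01,0,0,0.036],[0,0,0,0.015,0,0,0],[0,0,0,0.015,0,0,0],[0,0,0,0.006,0,0,0],[0,0,0,0,0,0,0]]'
python3 -m creep '[[0,0,0,0.003,0,0,0],[0,0,0,0.003,0,0,0],[0,0,0,0.003,0,0,0],[0,0,0,0.003,0,0,0],[0,0,0,0,0,0,0]]'
```

```text
t: 6.33
position: [0.5263, 0.0576, 0.1531]
tool_rot: [1.0, -0.023, -0.001, 0.0]
contact_force: [-0.9, 0.6, 0.6]
gripper_width: 0.0132
t: 6.75
position: [0.5267, 0.0576, 0.142]
tool_rot: [1.0, -0.022, -0.0, 0.0]
contact_force: [-1.0, -0.2, -0.2]
gripper_width: 0.0133
```

```bash
python3 -m creep '[[0,0,0,0.002,0,0,0],[0,0,0,0.002,0,0,0],[0,0,0,0.002,0,0,0],[0,0,0,0.002,0,0,0],[0,0,0,0,0,0,0]]'
```

```text
t: 7.17
position: [0.5267, 0.0576, 0.1339]
tool_rot: [1.0, -0.022, -0.0, 0.0]
contact_force: [0.6, -0.3, -1.6]
gripper_width: 0.0128
```

```bash
python3 -m creep '[[0,0,0,0.004,0,0,0],[0,0,0,0.004,0,0,0],[0,0,0,0.004,0,0,0],[0,0,0,0.003,0,0,0],[0,0,0,0,0,0,0]]'
python3 -m creep '[[0,0,0,0.002,0,0,0],[0,0,0,0.002,0,0,0],[0,0,0,0.002,0,0,0],[0,0,0,0.001,0,0,0],[0,0,0,0,0,0,0]]'
```

```text
t: 7.58
position: [0.5266, 0.0576, 0.1185]
tool_rot: [1.0, -0.022, -0.001, 0.0]
contact_force: [0.8, -0.3, -0.8]
gripper_width: 0.0134
t: 8.0
position: [0.5267, 0.0576, 0.1121]
tool_rot: [1.0, -0.022, -0.0, 0.0]
contact_force: [0.5, -0.1, -0.6]
gripper_width: 0.0131
```

```bash
python3 -m creep '[[0,0,0,0.001,0,0,0],[0,0,0,0.001,0,0,0],[0,0,0,0,0,0,0],[0,0,0,0,0,0,0],[0,0,0,0,0,0,0]]'
```

```text
t: 8.42
position: [0.527, 0.0576, 0.1111]
tool_rot: [1.0, -0.022, 0.001, 0.0]
contact_force: [-1.9, 0.6, 9.6]
gripper_width: 0.0129
```

The key meets the floor of the lock at the expected height, with 9.6 N of contact force. Next I turn it clockwise.

```bash
python3 -m creep '[[0,0.00015,0,0,0,0,0.08],[0,0.00015,0,0,0,0,0.1],[0,0.00015,0,0,0,0,0.1],[0,0.00015,0,0,0,0,0.1],[0,0.00015,0,0,0,0,0.1]]'
python3 -c "
from h import *
s=get_state();print(s['wrist_torque'])"
python3 -m creep '[[0,0.00015,0,0,0,0,0.1],[0,0.00015,0,0,0,0,0.1],[0,0.00015,0,0,0,0,0.1],[0,0.00015,0,0,0,0,0.1],[0,0.00015,0,0,0,0,0.1]]'
python3 -c "
from h import *
s=get_state();print(s['wrist_torque'])"
```

```text
t: 8.83
position: [0.528, 0.0573, 0.1111]
tool_rot: [0.965, -0.261, 0.001, -0.0]
contact_force: [-1.7, -0.9, 7.6]
gripper_width: 0.0134
[-0.31100194  0.20273021  0.05783514]
t: 9.25
position: [0.5285, 0.0569, 0.1111]
tool_rot: [0.871, -0.492, 0.001, -0.0]
contact_force: [-1.5, 0.1, 8.4]
gripper_width: 0.0133
[-0.08055707  0.27770299  0.06445997]
```

```bash
python3 -m creep '[[0,0.00015,0,0,0,0,0.1],[0,0.00015,0,0,0,0,0.1],[0,0.00015,0,0,0,0,0.1],[0,0.00015,0,0,0,0,0.1],[0,0.00015,0,0,0,0,0.06]]'
python3 -c "
from h import *
s=get_state();print(s['wrist_torque'],s['qpos'])"
python3 -m creep '[[0,0,0,0,0,0,0.03],[0,0,0,0,0,0,0.03],[0,0,0,0,0,0,0.02],[0,0,0,0,0,0,0],[0,0,0,0,0,0,0]]'
python3 -c "
from h import *
s=get_state();print(s['wrist_torque'],s['qpos'])"
```

```text
t: 9.67
position: [0.5288, 0.0561, 0.1111]
tool_rot: [0.735, -0.678, 0.001, -0.0]
contact_force: [-1.3, -2.0, 9.0]
gripper_width: 0.0129
[-0.24023945  0.2957294   0.04510396] [-1.83722225e-02  5.50344276e-01  1.92425639e+00 -5.37811603e-04
  6.65435898e-01  1.47126167e+00]
t: 10.08
position: [0.5288, 0.0561, 0.1111]
tool_rot: [0.71, -0.705, 0.001, -0.0]
contact_force: [-0.8, -1.1, 8.1]
gripper_width: 0.0129
[-0.34520447  0.28473821  0.18470771] [-1.84046735e-02  5.50340123e-01  1.92423998e+00 -7.07730955e-04
  6.65454342e-01  1.54580042e+00]
```

The torque jumped to 0.18 N m at a turn of 1.52 rad, so the key is at the stop. I let it go and lift clear.

```bash
python3 -m creep '[[0,0,0,0,0,0,0],[0.4,0,0,0,0,0,0],[0.4,0,0,0,0,0,0],[0.4,0,0,0,0,0,0],[0.4,0,0,0,0,0,0]]'
python3 -m creep '[[0.4,0,0,-0.005,0,0,0],[0.4,0,0,-0.015,0,0,0],[0.4,0,0,-0.025,0,0,0],[0.4,0,0,-0.035,0,0,0],[0.4,0,0,-0.035,0,0,0]]'
python3 - <<'E'
from h import *
for n in("wrist","side"):
    c=cam(n);np.save(f"pics/{n}4.npy",c,allow_pickle=True);save(n+"4.png",c["img"])
    h=cv2.cvtColor(c["img"],cv2.COLOR_RGB2HSV)
    for nm,lo,hi in(("red",(0,140,50),(7,255,255)),("yel",(22,150,90),(32,255,255))):
        k,l,st,ce=cv2.connectedComponentsWithStats(cv2.inRange(h,lo,hi))
        print(n,nm,[(st[i].tolist(),ce[i].round(1).tolist(),onz(c,*ce[i],.122 if nm=="red" else .082).round(4).tolist()) for i in range(1,k) if st[i,4]>25])
E
```

```text
t: 10.5
position: [0.5283, 0.0563, 0.1102]
tool_rot: [0.71, -0.705, -0.0, 0.0]
contact_force: [0.3, -1.0, -0.2]
gripper_width: 0.0343
t: 10.92
position: [0.5279, 0.0563, 0.2265]
tool_rot: [0.71, -0.705, -0.001, 0.001]
contact_force: [0.4, 0.1, 0.5]
gripper_width: 0.0342
wrist red [([308, 174, 20, 61, 1097], [317.7, 204.2], [0.5317, 0.0564, 0.122])]
wrist yel [([236, 181, 18, 17, 230], [244.5, 189.6], [0.5294, 0.1141, 0.082]), ([548, 355, 12, 3, 26], [554.1, 356.0], [0.3675, -0.1673, 0.082])]
side red [([324, 208, 16, 20, 145], [332.3, 216.4], [0.5176, 0.0658, 0.122]), ([49, 267, 9, 11, 28], [53.9, 272.9], [0.809, 0.511, 0.122]), ([0, 283, 29, 50, 1100], [11.7, 304.9], [0.8039, 0.595, 0.122])]
side yel [([308, 238, 7, 6, 35], [311.3, 240.4], [0.528, 0.1173, 0.082])]
```

View pics/wrist4.png

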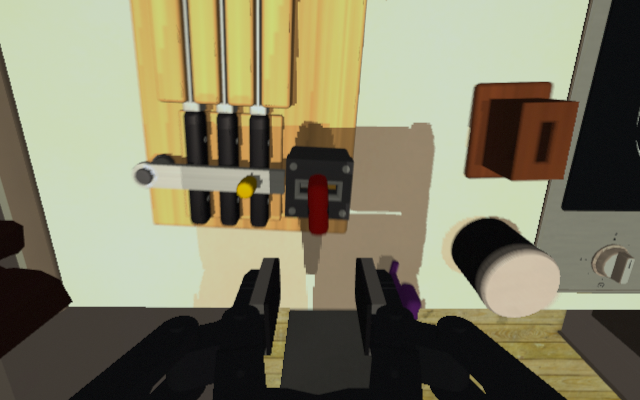

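The wrist view shows the key seated and turned across the slot, with its bow at (318,204). The bar is still locked at (205,178), and the knob at (245,190) works out to (0.530, 0.1145). Before swinging, I check how near the hanging towel in the side view, tip (225,348), could be.

Run:
```python
from h import *
S=np.load("pics/side4.npy",allow_pickle=True).item();W=np.load("pics/wrist4.npy",allow_pickle=True).item();A=np.load("pics/scene0.npy",allow_pickle=True).item()
for z in(.1,.3,.5,.6,.7):print(z,[onz(S,*p,z)[:2].round(3).tolist() for p in((225,348),(290,290),(130,240))],"w",onz(W,70,298,z)[:2].round(3).tolist())
for q in((245,168),(236,168),(275,155),(297,148),(350,120)):
  for p in((225,348),(290,290),(175,290)):
    r=[ray(A,*q),ray(S,*p)];X=tri(*r);e=max(np.linalg.norm(np.cross(X-o,d/np.linalg.norm(d))) for o,d in r);print(q,p,X.round(3),round(e,3))
psi=-.048;x=np.array([np.cos(psi),np.sin(psi)]);y=np.array([-x[1],x[0]]);piv=np.array([.530,.1145])+.09*y;print("piv",piv, "from key",np.array([.5272,.0568])+.148*y)
```

```text
0.1 [[0.475, 0.39], [0.472, 0.234], [0.786, 0.369]] w [0.441, 0.26]
0.3 [[0.389, 0.427], [0.387, 0.309], [0.626, 0.411]] w [0.578, 0.098]
0.5 [[0.303, 0.465], [0.301, 0.383], [0.466, 0.454]] w [0.715, -0.064]
0.6 [[0.26, 0.483], [0.258, 0.42], [0.386, 0.475]] w [0.784, -0.145]
0.7 [[0.216, 0.502], [0.216, 0.457], [0.306, 0.496]] w [0.852, -0.226]
(245, 168) (225, 348) [0.517 0.374 0.065] 0.025
(245, 168) (290, 290) [0.462 0.245 0.134] 0.005
(245, 168) (175, 290) [0.591 0.388 0.083] 0.042
(236, 168) (225, 348) [0.503 0.379 0.073] 0.016
(236, 168) (290, 290) [0.451 0.251 0.141] 0.003
(236, 168) (175, 290) [0.574 0.392 0.094] 0.051
(275, 155) (225, 348) [0.556 0.354 0.072] 0.068
(275, 155) (290, 290) [0.497 0.227 0.138] 0.041
(275, 155) (175, 290) [0.643 0.374 0.079] 0.001
(297, 148) (225, 348) [0.582 0.335 0.075] 0.098
(297, 148) (290, 290) [0.521 0.211 0.138] 0.066
(297, 148) (175, 290) [0.679 0.359 0.073] 0.031
(350, 120) (225, 348) [0.621 0.281 0.124] 0.175
(350, 120) (290, 290) [0.563 0.167 0.169] 0.133
(350, 120) (175, 290) [0.742 0.31  0.104] 0.114
piv [0.53431834 0.20439634] from key [0.53430127 0.20462954]
```

View pics/side4.png

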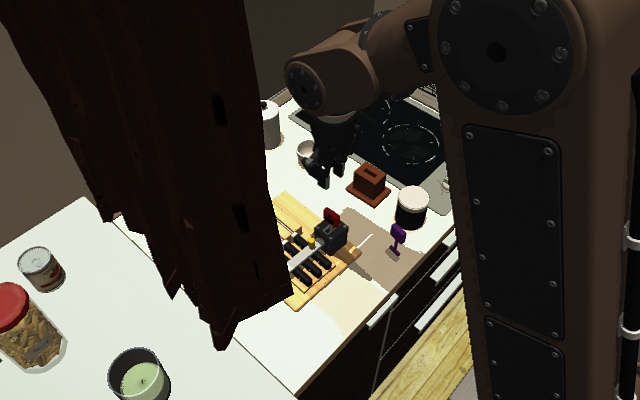

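Run:
```python
from h import *
S=np.load("pics/side4.npy",allow_pickle=True).item();W=np.load("pics/wrist4.npy",allow_pickle=True).item();A=np.load("pics/scene0.npy",allow_pickle=True).item()
W3=np.load("pics/wrist3.npy",allow_pickle=True).item()
def res(rs):
    X=tri(*rs);return X.round(3),[round(float(np.linalg.norm(np.cross(X-o,d/np.linalg.norm(d)))),3) for o,d in rs]
print(res([ray(A,236,168),ray(S,290,290),ray(W,70,298)]),res([ray(S,290,290),ray(W,70,298)]),res([ray(S,225,348),ray(W,70,298)]))
for X0 in([.455,.25],[.50,.37],[.643,.374]):
  for z in(.08,.14,.3,.5,.7):
    print(X0,z,"side",proj(S,[*X0,z]).round(),"scene",proj(A,[*X0,z]).round(),"w",proj(W,[*X0,z]).round())
a=cv2.imread("pics/scene0.png")[60:220,190:390];b=cv2.imread("pics/wrist4.png")[180:340,0:160]
g=lambda i,s:cv2.convertScaleAbs(cv2.resize(i,None,fx=s,fy=s,interpolation=2),alpha=1.8,beta=20)
o=np.hstack([g(a,2.5),g(b,2.5)[:,:300]]);print(o.shape);cv2.imwrite("pics/m4.png",o)
```

```text
(array([0.455, 0.246, 0.132]), [0.011, 0.003, 0.011]) (array([0.459, 0.242, 0.125]), [0.003, 0.003]) (array([0.448, 0.341, 0.063]), [0.06, 0.06])
[0.455, 0.25] 0.08 side [291. 306.] scene [242. 191.] w [ 93. 270.]
[0.455, 0.25] 0.14 side [290. 290.] scene [239. 167.] w [ 42. 314.]
[0.455, 0.25] 0.3 side [285. 238.] scene [229.  95.] w [-380.  673.]
[0.455, 0.25] 0.5 side [277. 144.] scene [213. -16.] w [1079. -570.]
[0.455, 0.25] 0.7 side [263. -13.] scene [ 192. -164.] w [ 564. -131.]
[0.5, 0.37] 0.08 side [226. 336.] scene [231. 170.] w [-65. 221.]
[0.5, 0.37] 0.14 side [221. 321.] scene [228. 149.] w [-157.  255.]
[0.5, 0.37] 0.3 side [205. 271.] scene [218.  83.] w [-1013.   574.]
[0.5, 0.37] 0.5 side [174. 179.] scene [203. -16.] w [1374. -314.]
[0.5, 0.37] 0.7 side [123.  22.] scene [ 183. -143.] w [696. -62.]
[0.643, 0.374] 0.08 side [175. 289.] scene [275. 155.] w [-142.   29.]
[0.643, 0.374] 0.14 side [167. 273.] scene [273. 134.] w [-280.   13.]
[0.643, 0.374] 0.3 side [144. 219.] scene [267.  74.] w [-2734.  -256.]
[0.643, 0.374] 0.5 side [102. 124.] scene [259. -17.] w [1056.  160.]
[0.643, 0.374] 0.7 side [ 33. -32.] scene [ 248. -130.] w [647. 115.]
(400, 800, 3)
```

View pics/m4.png

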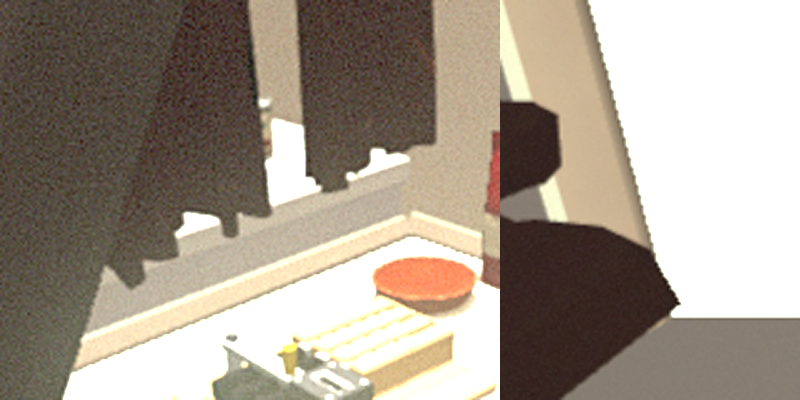

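The dark shape is a curtain in the left wall opening. Its nearest tip is around (0.455, 0.25, 0.13), so a push from behind with closed fingers (final TCP y about 0.18) stays clear of it. I rotate back, close the fingers and descend behind the knob.

```bash
python3 -m creep '[[0,0,0,0,0,0,-0.117],[0,0,0,0,0,0,-0.117],[0,0,0,0,0,0,-0.117],[0,0,0,0,0,0,-0.117],[0,0,0,0,0,0,-0.117]]'
python3 -m creep '[[0,0,0,0,0,0,-0.117],[0,0,0,0,0,0,-0.117],[0,0,0,0,0,0,-0.117],[0,0,0,0,0,0,-0.117],[0,0,0,0,0,0,-0.117]]'
python3 -m creep '[[0,0,0,0,0,0,-0.117],[0,0,0,0,0,0,-0.117],[0,0,0,0,0,0,-0.112],[0,-0.017,-0.029,0,0,0,0],[0,-0.017,-0.029,0,0,0,0]]'
python3 -m creep '[[0,0,0,0.02,0,0,0],[0,0,0,0.025,0,0,0],[0,0,0,0.025,0,0,0],[0,0,0,0.015,0,0,0],[0,0,0,0,0,0,0]]'
python3 -c "
from h import *
s=get_state();print(s['qpos'])"
```

```text
t: 11.43
position: [0.5282, 0.0563, 0.2251]
tool_rot: [0.884, -0.468, -0.0, 0.0]
contact_force: [-0.1, 1.0, 0.7]
gripper_width: -0.0002
t: 11.85
position: [0.5282, 0.0563, 0.225]
tool_rot: [0.981, -0.193, -0.0, 0.0]
contact_force: [-0.3, -0.2, 0.1]
gripper_width: -0.0003
t: 12.27
position: [0.497, 0.1156, 0.2248]
tool_rot: [1.0, -0.025, -0.0, 0.0]
contact_force: [0.6, 1.1, -0.0]
gripper_width: 0.0001
t: 12.68
position: [0.4958, 0.1158, 0.1375]
tool_rot: [1.0, -0.024, -0.002, 0.0]
contact_force: [-0.7, 0.1, -0.0]
gripper_width: 0.0002
[ 9.95981772e-02  4.85721771e-01  1.95498596e+00 -1.12094479e-04
  7.05927973e-01  1.47533145e-01]
```

```bash
python3 -m creep '[[0,0,0,0.02,0,0,0],[0,0,0,0.02,0,0,0],[0,0,0,0.01,0,0,0],[0,0,0,0.007,0,0,0],[0,0,0,0,0,0,0]]'
python3 -m creep '[[0,0.003,0,0,0,0,0],[0,0.003,0,0,0,0,0],[0,0.003,0,0,0,0,0],[0,0.003,0,0,0,0,0],[0,0,0,0,0,0,0]]'
```

```text
t: 13.1
position: [0.497, 0.1158, 0.0828]
tool_rot: [1.0, -0.024, -0.001, 0.0]
contact_force: [-0.4, -0.3, -0.6]
gripper_width: -0.0004
t: 13.52
position: [0.51, 0.1152, 0.0838]
tool_rot: [1.0, -0.024, 0.001, -0.0]
contact_force: [0.2, 0.2, -0.7]
gripper_width: -0.0003
```

```bash
python3 -m creep '[[0,0.009,0.0017,0,0,0,-0.1],[0,0.009,0.0017,0,0,0,-0.1],[0,0.009,0.0017,0,0,0,-0.1],[0,0.009,0.0017,0,0,0,-0.1],[0,0.009,0.0017,0,0,0,-0.1]]'
python3 - <<'E'
from h import *
for n in("wrist","scene"):
    c=cam(n);save(n+"5.png",c["img"])
    h=cv2.cvtColor(c["img"],cv2.COLOR_RGB2HSV)
    k,l,st,ce=cv2.connectedComponentsWithStats(cv2.inRange(h,(22,150,70),(32,255,255)))
    for i in range(1,k):
        if st[i,4]>8:
            X=onz(c,*ce[i],.08);d=X[:2]-[.5343,.2045];print(n,st[i].tolist(),X.round(4),"r",np.hypot(*d).round(4),"theta",(np.arctan2(d[1],d[0])+np.pi/2+.048).round(3))
E
```

```text
t: 13.93
position: [0.5547, 0.1135, 0.0834]
tool_rot: [0.974, 0.226, -0.0, -0.0]
contact_force: [-1.7, 0.0, -0.0]
gripper_width: -0.0001
wrist [349, 255, 34, 53, 1337] [0.5702 0.1274 0.08  ] r 0.085 theta 0.484
```

The bar follows, at about 0.48 rad. I carry on round the arc.

```bash
python3 -m creep '[[0,0.009,0.0017,0,0,0,-0.1],[0,0.009,0.0017,0,0,0,-0.1],[0,0.009,0.0017,0,0,0,-0.1],[0,0.009,0.0017,0,0,0,-0.1],[0,0.009,0.0017,0,0,0,-0.1]]'
python3 -m creep '[[0,0.009,0.0017,0,0,0,-0.1],[0,0.009,0.0017,0,0,0,-0.1],[0,0.009,0.0017,0,0,0,-0.1],[0,0.009,0.0017,0,0,0,-0.1],[0,0.009,0.0017,0,0,0,-0.1]]'
python3 -m creep '[[0,0.009,0.0017,0,0,0,-0.1],[0,0,0,0,0,0,0],[0,0,0,0,0,0,0],[0,0,0,0,0,0,0],[0,0,0,0,0,0,0]]'
python3 - <<'E'
from h import *
for n in("wrist","scene"):
    c=cam(n);save(n+"6.png",c["img"])
    h=cv2.cvtColor(c["img"],cv2.COLOR_RGB2HSV)
    k,l,st,ce=cv2.connectedComponentsWithStats(cv2.inRange(h,(22,150,70),(32,255,255)))
    for i in range(1,k):
        if st[i,4]>8:
            X=onz(c,*ce[i],.08);d=X[:2]-[.5343,.2045];print(n,st[i].tolist(),X.round(4),"r",np.hypot(*d).round(4),"theta",(np.arctan2(d[1],d[0])+np.pi/2+.048).round(3))
print(get_state()["qpos"])
E
```

```text
t: 14.45
position: [0.5946, 0.134, 0.0833]
tool_rot: [0.889, 0.459, -0.0, -0.0]
contact_force: [-1.5, -0.1, -0.6]
gripper_width: -0.0
t: 14.87
position: [0.6205, 0.1713, 0.0832]
tool_rot: [0.748, 0.664, -0.0, -0.0]
contact_force: [-0.6, -1.0, 0.3]
gripper_width: -0.0003
t: 15.28
position: [0.6233, 0.1795, 0.0833]
tool_rot: [0.715, 0.699, -0.0, -0.0]
contact_force: [0.4, 0.4, -0.5]
gripper_width: -0.0004
wrist [353, 254, 35, 54, 1412] [0.6184 0.2013 0.08  ] r 0.0842 theta 1.58
scene [309, 174, 2, 6, 11] [0.6153 0.1953 0.08  ] r 0.0816 theta 1.506
[ 1.78742326e-01  7.14517349e-01  1.63916532e+00 -1.45615840e-04
  7.87976087e-01 -1.37080056e+00]
```

The bar is at about 1.55 rad. I back off, lift clear and check.

```bash
python3 -m creep '[[0,-0.005,0,0,0,0,0],[0,-0.015,0,0,0,0,0],[0,-0.01,0,0,0,0,0],[0,0,0,-0.02,0,0,0],[0,0,0,-0.03,0,0,0]]'
python3 -m creep '[[0,0,0,-0.035,0,0,0],[0,0,0,-0.035,0,0,0],[0,-0.03,0,-0.03,0,0,0],[0,-0.03,0,-0.02,0,0,0],[0,-0.03,0,0,0,0,0]]'
python3 -m creep '[[0,0,-0.03,0,0,0,0],[0,0,-0.03,0,0,0,0],[0,0,0,0,0,0,0],[0,0,0,0,0,0,0],[0,0,0,0,0,0,0]]'
python3 - <<'E'
from h import *
for n in("wrist","scene"):
    c=cam(n);save(n+"7.png",c["img"])
    h=cv2.cvtColor(c["img"],cv2.COLOR_RGB2HSV)
    k,l,st,ce=cv2.connectedComponentsWithStats(cv2.inRange(h,(22,150,70),(32,255,255)))
    for i in range(1,k):
        if st[i,4]>8:
            X=onz(c,*ce[i],.08);d=X[:2]-[.5343,.2045];print(n,st[i].tolist(),X.round(4),"r",np.hypot(*d).round(4),"theta",(np.arctan2(d[1],d[0])+np.pi/2+.048).round(3))
a=cv2.imread("pics/wrist7.png");b=cv2.imread("pics/scene7.png")
cv2.imwrite("pics/m7.png",np.vstack([cv2.resize(a,(480,300),interpolation=3),cv2.resize(b[150:320,250:522],(480,300))]))
E
```

```text
t: 15.8
position: [0.6218, 0.1478, 0.1313]
tool_rot: [0.714, 0.7, -0.002, -0.002]
contact_force: [-0.4, -0.3, 0.2]
gripper_width: -0.0001
t: 16.22
position: [0.6221, 0.0586, 0.2575]
tool_rot: [0.714, 0.7, 0.002, 0.003]
contact_force: [1.6, -0.9, -0.8]
gripper_width: 0.0
t: 16.63
position: [0.5617, 0.0609, 0.2531]
tool_rot: [0.714, 0.7, 0.0, 0.0]
contact_force: [-0.4, 0.5, -0.3]
gripper_width: -0.0
wrist [464, 236, 16, 15, 161] [0.6233 0.2024 0.08  ] r 0.0891 theta 1.595
scene [309, 173, 4, 11, 27] [0.6147 0.1921 0.08  ] r 0.0814 theta 1.466
```

View pics/m7.png

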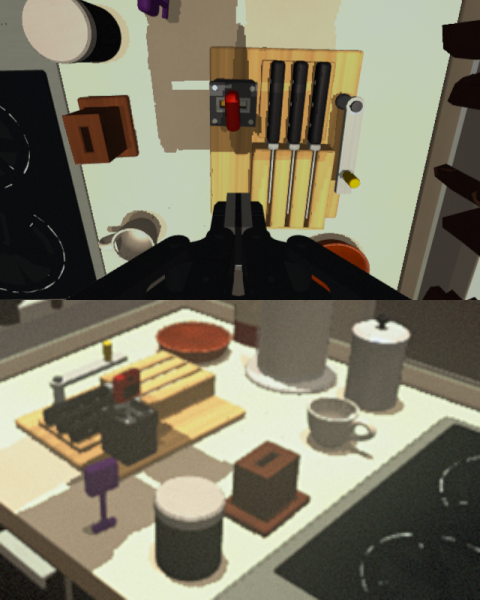

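The picture shows the bar parallel to the knives and off them, the knob swung to the rear left, the key seated and turned, and the tin, cup and knives in place.

```bash
python3 -c "
from h import *
s=get_state();print(s['t'],s['contact_force'],np.abs(s['qd']).max());print(job.finish_job())"
```

```text
16.7333 [-0.01403079  0.52334035  0.0125097 ] 0.006190493545163902
the job is handed in; nothing more can be done
None
```

The job is handed in at 16.7 s of the 58 s allowed; the station gives no verdict.

- **Key:** I lifted the red key from its stand and pushed it home in the lock. It met the floor at TCP z 0.111 m with about 9.6 N, the expected height for fully home. I turned it clockwise 1.52 rad, where the torque rose from 0.06 to 0.18 N m, which I took as the stop. Then I let it go, still turned.
- **Bar:** I swung it round by its knob with closed fingers, then backed the arm off.
- **Last checks:** The final wrist view shows the bar beside the knives and over none of them, with the key seated and turned. The knives, tin and cup look undisturbed. The arm was at rest and touching nothing.
- **Disagreement:** The wrist camera puts the bar at about 1.59 rad and the scene camera at 1.47 rad. Both are above the 1.4 rad needed. I trust the wrist value more, because the scene camera sees only the side of the knob at a coarse angle.
- **Not measured directly:** I could not read the barrel angle. It is inferred from the key's turn, the torque rise, and the bar having come free.

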